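# Set the drying fan and wedge up the front of a potter's bat

### The job

Turn the drying fan's dial to the two-dot mark. Then take the orange wedge by its handle and, keeping it flat on the table, push it tip first into the slot under the front of the board that carries the vase, until the board's front edge has just lifted about 5 mm off the dock's rails, so that the air gets underneath. Finish while still holding the wedge there by its handle, with the board carried by the wedge and not touched by the robot; never lift the board's front by more than 10 mm, and leave the other things on the table where they are.

Things in the scene. Friction and masses are not known exactly. Their poses are not given: they have to be found in the camera images.
- fan_dial (a joint): black dial of the fan control box, upright hinge; rad, growing clockwise seen from above, 0 to 1.71. Click stops: 0 = one red dot (off), 0.57 = one blue dot, 1.14 = two blue dots, 1.71 = three. Let go within about 0.2 rad of a stop, it snaps to it. Passing a click takes under 0.15 N m. It starts between off and one dot, mostly at one of the two stops
- dial_grip (a point): point on the dial's axis, 64 mm above the table, in the dial's upright grip bar: 52 mm long along this point's x, 14 mm wide along its y (pinch it there), 42 to 76 mm above the table. A white line on top marks the pointer end, the -x end, which points to the chosen mark. The disc under the bar is 54 mm across. The point turns with the dial
- fan_box: fixed grey control box, 120 x 120 mm and 32 mm high, with a white top plate on which the marks are rows of one, two or three dots, each row running outward from the dial (34 to 48 mm from its axis, which stands in the middle of the box); origin in the middle of its underside, on the table. In its own frame the off mark lies towards -x, and the marks follow clockwise
- dock: fixed dock; origin on the table at the middle of its mouth, below the board's front edge; x points into the dock, z up. Two aluminium rails, 14 mm high, x 10 to 193 mm, leave an 80 mm wide slot (y +-40 mm) between them, open in front, floored by the table. Dark lips at y +-97 (6 mm above the rails) and x 193 mm (10 mm above) stop the board. Blue fan housing behind, x 205 to 270, 60 mm high
- bat: loose clay-coloured board, 190 x 190 x 12 mm, with a brown vase (119 mm high, 99 mm across, centred 8 mm behind the board's middle) fixed on it, about 0.65 kg in all; origin at the middle of the board's underside. It lies on the dock's rails, its underside 14 mm above the table, its x along the dock's x, its front edge 1 mm inside the dock's origin
- bat_front (a point): middle of the lower front edge of the board, on its underside (x = -95 mm in the board's frame); 14 mm above the table while it rests on the rails
- bat_left (a point): point on the lower front edge of the board, 85 mm to the left (+y) of its middle
- bat_right (a point): point on the lower front edge of the board, 85 mm to the right (-y) of its middle
- wedge_grip (a point): centre of the upright handle of the loose orange wedge, 52 mm above its underside; x points to the tip, 120 mm ahead, z up. Handle 30 mm long (x), 24 mm wide (y: pinch it there), 26 to 78 mm above the underside. Wedge 140 mm long, 46 wide, 0.16 kg, flat on the table; its top is a straight ramp from 4 mm high at the tip to 26 mm at 90 mm behind it, then level
- wedge: the same orange wedge; origin in the middle of its underside, 50 mm ahead of the handle's centre and 70 mm behind the tip; x points to the tip, z up
- jar: glaze jar with white cap, 72 mm across, 95 mm high: leave alone
- pot: small brown vase on a 120 mm square board, 111 mm high in all: leave alone
- mug: blue mug, 80 mm across, 95 mm high: leave alone
- bowl: bisque bowl, 100 mm across, 45 mm high: leave alone
- rib: flat wooden rib, 100 x 55 x 6 mm: leave alone
Not all that is in view belongs to the job. Several things have the shape of the wedge; the one meant has the colours described above.

How it is judged:
On the way, in this order (a step that is already met when the one before it is completed fails the run):
1. the fan dial rests at the two-dot mark, let go, with the wedge not yet under the board (value of joint fan_dial between 1.02 and 1.26 rad and contact force between the fingers and fan_box below 0.1 N and velocity of joint fan_dial below 0.1 rad/s and contact force between wedge and bat below 0.1 N), for 0.2 s.
2. the wedge, held by the fingers, lifts the front of the board 2 to 8 mm off the rails (z of each of bat_left, bat_right in the frame of dock above 0.0155 m and z of bat_front in the frame of dock between 0.016 and 0.022 m and contact force between wedge and bat above 0.5 N and contact force between the fingers and wedge above 1 N and contact force between each of the fingers, the arm and bat below 0.1 N), for 0.2 s.
At the end, for the whole second after the job is handed in: Dial within 0.12 rad of two dots; board's front edge 2 to 8 mm above the rails at its middle, 1.5 mm or more at both ends; wedge flat on the table, carrying the board and held by the fingers; robot not touching the board; board still in its dock; all at rest (all of step 2 and value of joint fan_dial between 1.02 and 1.26 rad and x of bat_front in the frame of dock between -0.015 and 0.02 m and y of bat_front in the frame of dock between -0.01 and 0.01 m and height (world z) of wedge below 0.006 m and angle between wedge's own z axis and vertical below 0.1 rad and linear speed of each of bat, wedge below 0.01 m/s); the arm keeps its last pose, push and grip.
It fails at once if the board's front is lifted by more than 10 mm (z of any of bat_front, bat_left, bat_right in the frame of dock above 0.0245 m).
It fails at once if another thing on the table is disturbed by more than 30 mm or tipped (distance of any of jar, pot, mug, bowl, rib from where it was at the start of the episode above 0.03 m or angle between any of jar, pot, mug, bowl's own z axis and vertical above 0.5 rad).
It also fails if it takes over 59 s, if anything falls off the work surface, if the arm or the gripper's body presses on something with over 40 N, if the wrist force passes 120 N, or if a joint passes its speed limit or range.

### The arm

A 7-joint arm with a two-finger parallel gripper is mounted at the origin on the work surface. World frame = base frame: x ahead of the robot, y to its left, z up, the work surface at z = 0. Lengths are in m, angles in rad, forces in N, time in s.
With the tool pointing down it reaches from about 0.425 to 0.875 m from the base axis. Payload 4.7 kg.
Tool frame: the origin (TCP) lies midway between the tips of the shut fingers; the grasp point (between the pads) lies 19 mm behind it (ctrl.grip_depth is the distance from the TCP to the grasp point, in m); z points along the fingers, y is the direction in which the jaws open and shut (so a half turn about z gives the same grasp; the last joint's range is limited). The gripper opens to 87 mm and grips with 3 to 60 N. Pads are 19 mm wide; open, the fingers measure 117 mm over their backs; the gripper's body (75 mm by 190 mm) begins 51 mm behind the grasp point.
Start: joints at [1.118, 0.321, -0.07, 1.45, 0.023, 1.371, -0.057], TCP at [0.293, -0.58, 0.223] pointing down, gripper open.
Joint ranges: [-2.86, 2.86], [-0.3, 2.09], [-1.38, 1.24], [0.06, 2.45], [-1.56, 4.7], [0.09, 2.05], [-2.69, 2.69]. Speed limits (rad/s): [2.57, 2.57, 3.14, 3.14, 3.14, 3.14, 3.14].

### API

Orientations are given as a rotation vector (axis times angle).
In Python, from bench import ctrl gives the robot as it stands. The module is installed in compiled form; this text tells all that it offers.
- The arm moves only by the shell command python3 -m inch 'ROWS' [FORCE]. ROWS is JSON, a list of rows, each a list of 5 numbers: the opening, from -1 (shut) to 1 (fully open), so that 0 is half open, then the shift along the tool's x, y, z in mm, then the turn about the tool's z in rad. In form: [[fingers, tx, ty, tz, twist], ...]. A call has 1 to 5 rows; each row shifts and turns the pose as measured when the row begins, along the tool's axes as they then stand; what a row does not reach is not made up. A row lasts 1/8 s, in which the tool goes at most 62.5 mm and 10.7 degrees, less where a joint would pass 70% of its speed; a pose out of reach is approached as far as the arm can. A call is refused whole if a number of a shift passes 62.5 or a number of a turn 0.188, either way. A call with a gripper value outside its range is refused whole. The fingers move at their own pace and stop on an object; FORCE is the grip in N (left out, the last holds). Time passes only in rows, so rows that do not move let the fingers close. It gives the time, the measured TCP pose, the force and the opening at its end, in the units of the state.
- ctrl.get_state(): the state, without advancing time (a new reading comes with each control period).
- ctrl.get_image(name): name is "scene" or "top"; returns a dict with "color" (400x640x3 uint8, red, green, blue), "range_z" (400x640 float32, m along the optical axis (not along the pixel's ray), 0 where there is no reading), "K" (3x3 intrinsics, pixels), "distortion" ([k1, k2, p1, p2, k3] as OpenCV has them; the pictures are not rectified), "R" (3x3) and "t" (3): a world point X has camera coordinates R X + t. Camera axes: x right, y down, z forward; pixel columns grow to the right and rows downward; lengths in m; the calibration is good to about 2 mm. A picture is of the moment at which its call begins.
- ctrl.close_job(): hands the job in, once; it reports no verdict.
The state is a dict: "time": time; "joint_positions": joint angles; "qd": joint speeds; "joint_torque": joint torques, N m; "position": TCP position; "tool_rot": TCP orientation; "ft_force": force on the tool from outside, world axes, zero at the start; "torque": the same for the moment, N m; "grip_width": opening from 0.0 (shut) to 1.0 (fully open).
Only numpy, scipy, OpenCV 4.12 (cv2) and the standard library are available. Lean on these libraries where they do the work, as an engineer would, in place of code of your own. Each camera call takes 0.05 s, during which the arm holds its last target. There are 200 camera calls.

## Working session

There is one attempt and no reset: what is moved stays moved. The work goes in short steps, Python scripts to look and compute and a shell command to move; the robot and the scene stay as the last step left them, time stands still between calls to the robot, and variables do not carry over. Pictures are saved under pics/ and viewed, about 8 in all and at most 12, crops included, and the job is handed in when it is done.

```bash
mkdir -p pics
cat > h.py <<'E'
import numpy as np, cv2
from bench import ctrl
from scipy.spatial.transform import Rotation as Ro
def grab(n):
    d=ctrl.get_image(n); np.savez('pics/'+n+'.npz',**{k:np.asarray(v) for k,v in d.items()}); return d
def load(n): return dict(np.load('pics/'+n+'.npz'))
def world(d,u,v,z=None):
    """pixel -> world, with depth, or on plane of height z"""
    p=cv2.undistortPoints(np.array([[[u,v]]],float),d['K'],np.array(d['distortion'],float))[0,0]
    r=np.array([p[0],p[1],1.]); R=np.array(d['R']);t=np.array(d['t'])
    if z is None: return R.T@(r*d['range_z'][int(round(v)),int(round(u))]-t)
    c=-R.T@t; q=R.T@r; return c+q*(z-c[2])/q[2]
def save(n,im): cv2.imwrite('pics/'+n+'.png',im[...,::-1])
E
python3 - <<'E'
from h import *
for n in('top','scene'):
    d=grab(n); save(n+'1',d['color']); print(n,-d['R'].T@d['t'])
s=ctrl.get_state();print(s, ctrl.grip_depth)
E
```

```text
top [ 0.30536338 -0.02647509  1.36360759]
scene [1.30225006 0.61916579 0.86147144]
{'time': 0.1, 'joint_positions': array([ 1.11806195,  0.32171783, -0.07009459,  1.45154693,  0.02261394,
        1.37080737, -0.0568855 ]), 'qd': array([ 0.00039047, -0.00279308, -0.00060107, -0.00279761,  0.00139945,
       -0.00014932,  0.00079815]), 'joint_torque': array([ 1.43049579e-04, -4.92569876e+01, -4.05533854e-01, -3.13400745e+01,
       -6.42759749e-02,  3.94937466e-02,  6.55022362e-06]), 'position': array([ 0.29227474, -0.58002752,  0.22159418]), 'tool_rot': array([-3.05480263e+00, -7.26369476e-01,  7.72954398e-04]), 'ft_force': array([ 0.7127728 ,  0.41933954, -0.29741193]), 'torque': array([-0.00521346,  0.00362629, -0.01621077]), 'grip_width': 1.000263118367993} 0.0187
```

View pics/top1.png

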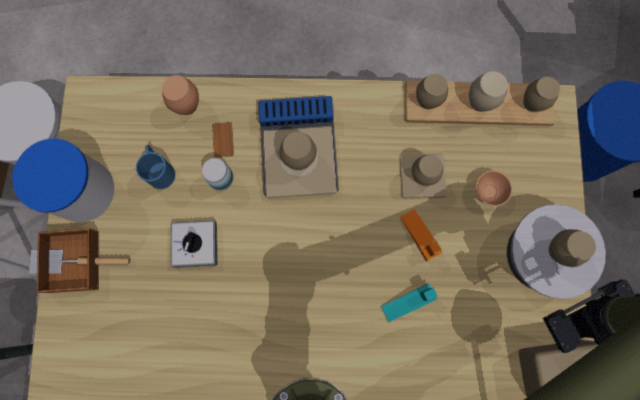

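View pics/scene1.png

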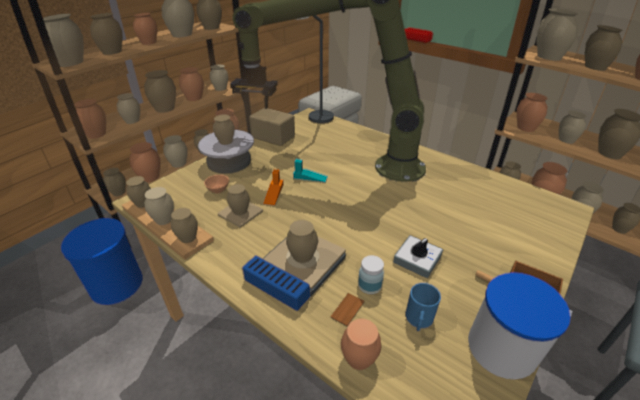

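The top view shows three candidates for the wedge. The orange one at (421,235) has its handle near (432,253). The teal one at (409,302) is the wrong colour, and the flat brown rib is at (223,139). I choose the orange one. The fan box is at (194,243), and the dock and board are at (298,160). Next, close crops to check this.

Run:
```python
from h import *
d=load('top'); c=d['color']
def crop(u,v,w,h,s): return cv2.resize(c[v:v+h,u:u+w],None,fx=s,fy=s,interpolation=cv2.INTER_CUBIC)
a=crop(164,214,60,60,6.6667); b=crop(391,203,60,60,6.6667); e=crop(250,88,100,50*2//2+65-65+25,8)[:,:800]
save('crop1',np.hstack([a,b]))
save('crop2',crop(250,85,100,75,8)); 
# heights: orange mask
hsv=cv2.cvtColor(c,cv2.COLOR_RGB2HSV)
m=(hsv[...,0]<14)&(hsv[...,1]>200)&(hsv[...,2]>90)
m[:, :391]=0;m[:,451:]=0;m[:203]=0;m[270:]=0
vs,us=np.nonzero(m); P=np.array([world(d,u,v) for u,v in zip(us,vs)])
lo=P[P[:,2]<.035]; hi=P[P[:,2]>.06]
print(len(lo),len(hi),hi.mean(0) if len(hi) else 0)
(cx,cy),(w,h),an=cv2.minAreaRect((P[P[:,2]<.04][:,:2]*1000).astype(np.float32));print(cx,cy,w,h,an)
print(cv2.minAreaRect((hi[:,:2]*1000).astype(np.float32)))
# board: points with z 20..32mm
vv,uu=np.mgrid[105:200,250:345]; Q=np.array([world(d,u,v) for u,v in zip(uu.ravel(),vv.ravel())])
B=Q[(Q[:,2]>.021)&(Q[:,2]<.03)&(Q[:,0]<.66)]
print('z board',np.median(B[:,2]),cv2.minAreaRect((B[:,:2]*1000).astype(np.float32)))
vv,uu=np.mgrid[214:274,164:224]; Q=np.array([world(d,u,v) for u,v in zip(uu.ravel(),vv.ravel())])
B=Q[(Q[:,2]>.024)&(Q[:,2]<.09)]; print('box',cv2.minAreaRect((B[:,:2]*1000).astype(np.float32)))
B=Q[(Q[:,2]>.06)]; print('bar',len(B),B.mean(0),cv2.minAreaRect((B[:,:2]*1000).astype(np.float32)))
```

```text
632 81 [ 0.45098769 -0.30005941  0.10810622]
496.4895324707031 -284.6730651855469 132.9748077392578 44.575218200683594 29.576072692871094
((376.0659484863281, -175.27593994140625), (28.088844299316406, 328.2882995605469), 30.30509376525879)
z board 0.024844862729705264 ((626.0089111328125, 42.297576904296875), (71.19645690917969, 205.98623657226562), 1.168251872062683)
box ((456.2724304199219, 326.132080078125), (121.20752716064453, 122.72872924804688), 4.466813564300537)
bar 159 [0.43586551 0.27820539 0.24341103] ((371.6281433105469, 160.05368041992188), (392.57342529296875, 51.20646286010742), 63.010711669921875)
```

View pics/crop1.png

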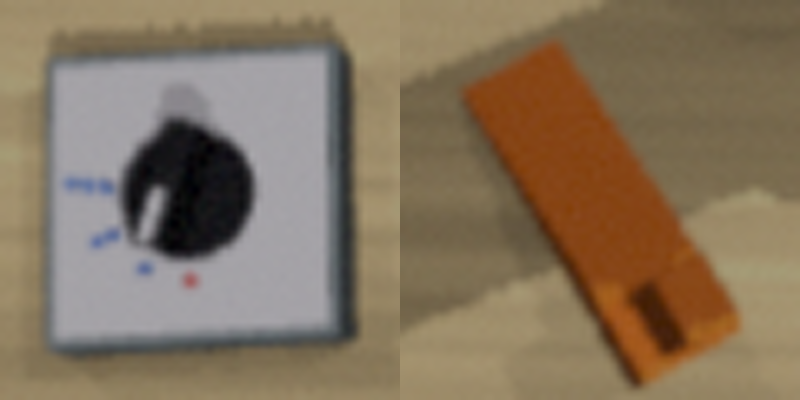

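The crop shows the dial's white line from about (145,240) to (160,188), pointing at the single blue dot at (145,268). The red dot is at (190,281) and the two-dot row is near (105,239). The wedge is confirmed orange: its tip edge runs (465,92) to (558,42), and its dark handle top is at (658,315). Now the dock.

Run:
```python
from h import *
d=load('top'); c=d['color']
save('crop3',cv2.resize(c[118:203,250:350],None,fx=7,fy=7,interpolation=cv2.INTER_CUBIC))
f=lambda x,y,ox,oy,z,s=6.66667: world(d,ox+(x+.5)/s-.5,oy+(y+.5)/s-.5,z)[:2]*1000
F=lambda x,y,z:f(x,y,164,214,z).round(1)
print('plate',[F(*p,32) for p in((50,62),(330,47),(340,336),(53,346))])
print('dots red,1,2,2,3,3',[F(*p,32) for p in((190,281),(145,268),(97,242),(112,236),(70,184),(105,187))])
print('line',F(145,240,76),F(160,188,76))
W=lambda x,y,z:f(x-400,y,391,203,z).round(1)
print('tip',W(465,92,4),W(558,42,4),'ramp end',W(600,288,26),W(690,245,26),'back',W(640,385,26),W(740,325,26))
print('handle top',[W(*p,78) for p in((630,292),(650,280),(688,345),(665,355))])
```

```text
plate [array([-4351.8, -9526.3]), array([-4554. , -6919.4]), array([-1887.8, -6662. ]), array([-1728., -9296.])]
dots red,1,2,2,3,3 [array([-2354.4, -8074.5]), array([-2462.9, -8498.6]), array([-2690.4, -8960.4]), array([-2749.1, -8825.4]), array([-3219.3, -9251.5]), array([-3199.6, -8923.8])]
line [ -7065.1 -20711.1] [ -8241.9 -20455.8]
tip [-158.4  374.4] [-200.6  448.9] ramp end [-2586.2  4706.5] [-2919.5  5376.3] back [-1878.7  4991.7] [-2335.2  5735. ]
handle top [array([-8612.2, 15383.8]), array([-8898.4, 15847. ]), array([-7425.1, 16695.4]), array([-7185.2, 16165.2])]
```

View pics/crop3.png

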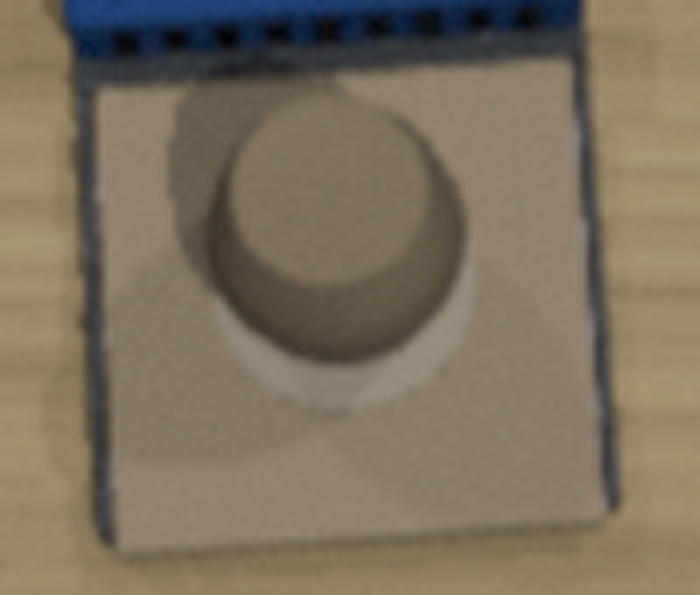

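The board's front edge runs from (115,553) to (608,522) in the crop, and its back edge from (97,85) to (575,62). I passed the plane heights in mm instead of m, so I am recomputing.

Run:
```python
from h import *
d=load('top')
f=lambda x,y,ox,oy,z,s: (world(d,ox+(x+.5)/s-.5,oy+(y+.5)/s-.5,z/1000)[:2]*1000).round(1)
F=lambda x,y,z:f(x,y,164,214,z,6.66667)
pl=[F(*p,32) for p in((50,62),(330,47),(340,336),(53,346))];print('plate',pl,np.mean(pl,0))
print('dots red,1,2,2,3,3',[F(*p,32) for p in((190,281),(145,268),(97,242),(112,236),(70,184),(105,187))])
print('line',F(145,240,76),F(160,188,76))
W=lambda x,y,z:f(x-400,y,391,203,z,6.66667)
print('tip',W(465,92,4),W(558,42,4),'ramp end',W(600,288,26),W(690,245,26),'back',W(640,385,26),W(740,325,26))
print('handle top',[W(*p,78) for p in((630,292),(650,280),(688,345),(665,355))])
B=[f(*p,250,118,26,7) for p in((115,553),(608,522),(575,62),(97,85))];print('board',B,np.mean(B,0))
for a,b in((0,1),(3,2),(0,3),(1,2)):
    v=B[b]-B[a];print(np.linalg.norm(v),np.degrees(np.arctan2(v[1],v[0])))
print(Ro.from_rotvec(ctrl.get_state()['tool_rot']).as_matrix().round(3))
```

```text
plate [array([507.8, 386.4]), array([516.6, 273.1]), array([400.7, 261.9]), array([393.7, 376.4])] [454.7  324.45]
dots red,1,2,2,3,3 [array([421. , 323.3]), array([425.7, 341.8]), array([435.6, 361.8]), array([438.1, 356. ]), array([458.6, 374.5]), array([457.7, 360.2])]
line [432.5 330.4] [452.8 326. ]
tip [ 544.5 -233.2] [ 566.3 -271.6] ramp end [ 462.4 -283.4] [ 480.5 -319.8] back [ 423.9 -298.9] [ 448.7 -339.3]
handle top [array([ 455., -285.]), array([ 459.8, -292.8]), array([ 435., -307.]), array([ 431. , -298.1])]
board [array([587. , 134.3]), array([603.6, -56.7]), array([791. , -40.3]), array([777.4, 150. ])] [689.75   46.825]
191.72000417275189 -85.03284820955514
190.78535059065726 -85.91224356136927
191.0461986012807 4.713830114913886
188.11624065986433 5.001403140459774
[[ 0.893  0.45  -0.001]
 [ 0.45  -0.893  0.001]
 [-0.    -0.002 -1.   ]]
```

```bash
cat >> h.py <<'E'
def to(x,y,z,th=None):
    """print tool-axis shift (mm) and twist to reach TCP x,y,z (mm), tool-x heading th (deg)"""
    s=ctrl.get_state(); R=Ro.from_rotvec(s['tool_rot']).as_matrix(); h=np.degrees(np.arctan2(R[1,0],R[0,0]))
    e=R.T@(np.array([x,y,z])-s['position']*1000)
    tw=0 if th is None else np.radians((h-th+180)%360-180)
    print('t%.2f pos'%s['time'],(s['position']*1000).round(1),'head %.1f'%h,'shift',e.round(1),'twist %.3f'%tw,'F',s['ft_force'].round(1),'w %.3f'%s['grip_width'],'q7 %.2f'%s['joint_positions'][6],'tilt',R[:2,2].round(3))
E
python3 -m inch '[[1,50,-35,0,0],[1,50,-35,0,0],[1,50,-35,0,0],[1,50,-35,0,0],[1,50,-35,0,0]]'
python3 -m inch '[[1,50,-35,0,0],[1,50,-35,0,0],[1,50,-35,0,0],[1,40,-45,0,-0.18],[1,0,0,0,-0.18]]'
python3 -c "
from h import *
to(455.5,325,200,166.8)
d=load('top');c=d['color'];hsv=cv2.cvtColor(c,cv2.COLOR_RGB2HSV)
m=(hsv[...,0]<16)&(hsv[...,1]>180);m[:,:391]=0;m[:,451:]=0;m[:203]=0;m[270:]=0
vs,us=np.nonzero(m); P=np.array([world(d,u,v) for u,v in zip(us,vs)])*1000
hi=P[(P[:,2]>70)&(P[:,2]<85)];print(len(hi),hi.round(0)[:40].tolist())
"
```

```text
time: 0.72
position: [0.4362, -0.3093, 0.218]
tool_rot: [-3.057, -0.707, 0.007]
ft_force: [0.4, 0.1, -0.1]
grip_width: 1.002
time: 1.35
position: [0.5435, -0.0776, 0.2168]
tool_rot: [-2.866, -1.27, 0.004]
ft_force: [-0.6, -0.5, 0.4]
grip_width: 1.002
t1.35 pos [543.5 -77.6 216.8] head 47.8 shift [ 239.2 -335.4   19.3] twist -2.077 F [-0.6 -0.5  0.4] w 1.002 q7 -0.70 tilt [-0.005  0.005]
102 [[469.0, -308.0, 77.0], [469.0, -311.0, 78.0], [467.0, -304.0, 75.0], [467.0, -306.0, 74.0], [467.0, -309.0, 75.0], [467.0, -310.0, 79.0], [466.0, -312.0, 82.0], [465.0, -299.0, 73.0], [464.0, -300.0, 78.0], [464.0, -304.0, 75.0], [464.0, -306.0, 76.0], [464.0, -308.0, 77.0], [464.0, -311.0, 77.0], [464.0, -314.0, 76.0], [462.0, -296.0, 75.0], [461.0, -298.0, 78.0], [462.0, -301.0, 76.0], [461.0, -303.0, 78.0], [462.0, -306.0, 77.0], [462.0, -309.0, 74.0], [462.0, -311.0, 78.0], [462.0, -313.0, 78.0], [462.0, -316.0, 77.0], [459.0, -294.0, 72.0], [459.0, -295.0, 77.0], [459.0, -298.0, 77.0], [459.0, -301.0, 74.0], [459.0, -303.0, 78.0], [459.0, -306.0, 74.0], [459.0, -309.0, 75.0], [459.0, -311.0, 75.0], [459.0, -313.0, 79.0], [459.0, -316.0, 77.0], [456.0, -295.0, 77.0], [456.0, -297.0, 79.0], [456.0, -301.0, 76.0], [456.0, -302.0, 80.0], [457.0, -306.0, 75.0], [457.0, -309.0, 73.0], [457.0, -311.0, 75.0]]
```

```bash
python3 -m inch '[[1,35,-50,0,0],[1,35,-50,0,0],[1,35,-50,0,0],[1,35,-50,0,0],[1,35,-50,0,0]]' >/dev/null
python3 -m inch '[[1,35,-50,0,0],[1,0,0,0,-0.188],[1,0,0,0,-0.188],[1,0,0,0,-0.188],[1,0,0,0,-0.188]]' >/dev/null
python3 -m inch '[[1,0,0,0,-0.188],[1,0,0,0,-0.188],[1,0,0,0,-0.188],[1,0,0,0,-0.188],[1,0,0,0,-0.188]]'>/dev/null
python3 -c "
from h import *
to(455.5,325,200,166.8)
d=load('top');c=d['color'];hsv=cv2.cvtColor(c,cv2.COLOR_RGB2HSV)
m=(hsv[...,0]<16)&(hsv[...,1]>180);m[:,:391]=0;m[:,451:]=0;m[:203]=0;m[270:]=0
vs,us=np.nonzero(m); P=np.array([world(d,u,v) for u,v in zip(us,vs)])*1000
hi=P[(P[:,2]>70)&(P[:,2]<83)];print(hi.mean(0),cv2.minAreaRect(hi[:,:2].astype(np.float32)))
d=load('top');vv,uu=np.mgrid[222:262,176:212];Q=np.array([world(d,u,v) for u,v in zip(uu.ravel(),vv.ravel())])*1000
B=Q[(Q[:,2]>68)&(Q[:,2]<85)];print(len(B),B.mean(0),cv2.minAreaRect(B[:,:2].astype(np.float32)))
np.save('bar.npy',B)
"
```

```text
t3.23 pos [455.4 284.3 213.3] head 144.3 shift [23.5 33.2 13.4] twist -0.392 F [ 0.3 -0.3  0.7] w 0.999 q7 0.22 tilt [-0.013  0.003]
[ 453.36347107 -308.56352441   76.4293267 ] ((453.30706787109375, -309.109375), (29.972713470458984, 21.608562469482422), 32.09526443481445)
120 [455.48744088 325.38720612  74.19153037] ((455.80072021484375, 325.7933654785156), (15.736502647399902, 51.105472564697266), 78.81401062011719)
```

```bash
python3 -m inch '[[1,25,34,0,-0.188],[1,0,0,0,-0.188],[1,0,0,0,0],[1,0,0,0,0]]' 15 >/dev/null
python3 -c "
from h import *
to(455.6,325.4,120,168)"
```

```text
t3.73 pos [454.7 325.9 211.9] head 165.8 shift [-2.4  0.  91.9] twist -0.039 F [-0.7  0.7 -0.6] w 1.000 q7 0.46 tilt [-0.015  0.001]
```

```bash
python3 -m inch '[[1,-2,0,50,-0.04],[1,0,0,42,0],[1,0,0,35,0],[1,0,0,22,0],[1,0,0,0,0]]' >/dev/null
python3 -c "
from h import *
to(455.6,325.4,51,168)"
```

```text
t4.35 pos [457.1 322.4  59.4] head 167.1 shift [2.  2.6 8.4] twist -0.016 F [ 0.2  0.8 -0.1] w 1.002 q7 0.38 tilt [-0.011 -0.001]
```

```bash
python3 -m inch '[[1,2,2.6,8,-0.015],[1,0,0,0,0],[-1,0,0,0,0],[-1,0,0,0,0],[-1,0,0,0,0]]' 15 
python3 -m inch '[[-1,0,0,0,0],[-1,0,0,0,0],[-1,0,0,0,0]]' >/dev/null
python3 -c "
from h import *
to(455.6,325.4,51,119)"
```

```text
time: 4.97
position: [0.4579, 0.3267, 0.0547]
tool_rot: [-0.333, -3.118, -0.001]
ft_force: [0.1, 0.6, 0.4]
grip_width: 0.747
t5.35 pos [458.1 326.7  54.9] head 167.8 shift [ 2.1 -1.8  3.9] twist 0.852 F [-0.3  0.4 -0.1] w 0.403 q7 0.38 tilt [-0.005  0.001]
```

```bash
python3 -m inch '[[-1,2,-1,3,0],[-1,0,0,0,0],[-1,0,0,0,0],[-1,0,0,0,0],[-1,0,0,0,0]]' 15 
python3 -c "
from h import *
to(455.6,325.4,51,119)"
```

```text
time: 5.98
position: [0.4557, 0.3263, 0.0516]
tool_rot: [-0.333, -3.118, -0.002]
ft_force: [-0.3, 0.6, -0.3]
grip_width: 0.157
t5.97 pos [455.7 326.3  51.6] head 167.8 shift [-0.1 -0.9  0.6] twist 0.852 F [-0.3  0.6 -0.3] w 0.157 q7 0.37 tilt [-0.005  0.002]
```

```bash
python3 -m inch '[[-1,0,0,0,0.17],[-1,0,0,0,0.17],[-1,0,0,0,0.17],[-1,0,0,0,0.17],[-1,0,0,0,0.17]]' 15 
python3 -c "
from h import *
to(455.6,325.4,51,119)"
```

```text
time: 6.6
position: [0.4548, 0.327, 0.0515]
tool_rot: [-1.614, -2.689, 0.003]
ft_force: [-2.2, 1.0, -0.4]
grip_width: 0.284
t6.60 pos [454.8 327.   51.5] head 118.1 shift [-1.8 -0.   0.5] twist -0.017 F [-2.2  1.  -0.4] w 0.284 q7 -0.42 tilt [-0.005  0.001]
```

```bash
python3 -m inch '[[-1,0,0,0,0],[-1,0,0,0,0],[-1,0,0,0,0]]' 40 
python3 -c "
from h import *
to(455.6,325.4,51,119)"
```

```text
time: 6.98
position: [0.4547, 0.327, 0.0514]
tool_rot: [-1.597, -2.703, 0.004]
ft_force: [1.3, 0.6, -0.3]
grip_width: 0.272
t6.97 pos [454.7 327.   51.4] head 118.9 shift [-1.8 -0.   0.4] twist -0.003 F [ 1.3  0.6 -0.3] w 0.272 q7 -0.41 tilt [-0.003 -0.001]
```

```bash
python3 -c "
from h import *
d=grab('scene');s=d['color'][200:290,370:470];t=grab('top')['color'][200:290,140:240]
save('dial2',np.hstack([cv2.resize(a,None,fx=4,fy=4,interpolation=cv2.INTER_CUBIC) for a in (s,t)]))
to(455.6,325.4,51,119)"
```

```text
t7.08 pos [454.8 327.   51.5] head 118.8 shift [-1.8 -0.1  0.5] twist -0.004 F [ 1.7 -0.9 -0.5] w 0.269 q7 -0.41 tilt [-0.003 -0.   ]
```

View pics/dial2.png

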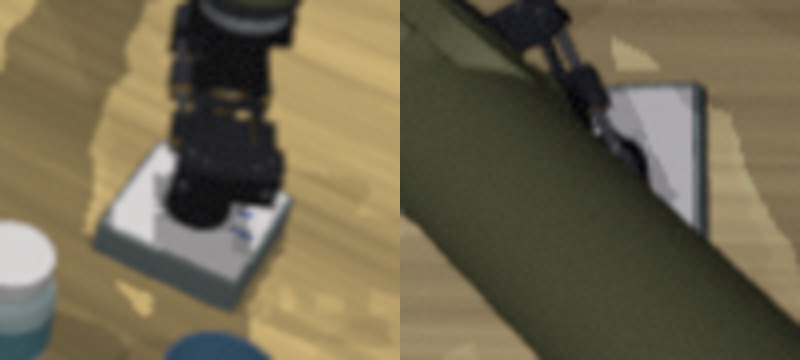

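The arm hides the dial here; only the two- and three-dot marks beside the disc can be seen, in the scene crop at (243,212) and (242,235). I'll press longer and watch the opening.

```bash
python3 -m inch '[[-1,0,0,0,0],[-1,0,0,0,0],[-1,0,0,0,0],[-1,0,0,0,0]]' 60 | tail -1
python3 -m inch '[[-1,0,0,0,0.12],[-1,0,0,0,0],[-1,0,0,0,0],[-1,0,0,0,0]]' 60 | tail -1
python3 -c "
from h import *
to(455.6,325.4,51,119);print(ctrl.get_state()['torque'])"
```

```text
grip_width: 0.259
grip_width: 0.269
t8.07 pos [454.8 327.1  51.5] head 112.7 shift [-1.8  0.1  0.5] twist -0.109 F [ 0.1 -1.2 -0.2] w 0.269 q7 -0.51 tilt [-0.001 -0.003]
[-0.00338292 -0.32404599  2.94190327]
```

```bash
python3 -m inch '[[1,0,0,0,0],[1,0,0,0,0],[1,0,0,0,0],[1,0,0,0,0]]' 15 | tail -1
python3 -c "
from h import *
to(455.6,325.4,51,119);print(ctrl.get_state()['torque'])"
python3 -m inch '[[1,0,0,-40,0],[1,0,0,-60,0],[1,-60,0,-20,0],[1,-60,0,0,0],[1,-60,0,0,0]]' | tail -1
python3 -c "
from h import *
to(455.6,325.4,120,119);print(ctrl.get_state()['torque'])
save('dial3',np.hstack([cv2.resize(a,(400,360),interpolation=cv2.INTER_CUBIC) for a in (grab('scene')['color'][205:277,378:458],grab('top')['color'][208:280,154:234])]))
"
```

```text
grip_width: 0.677
t8.57 pos [455.  326.7  51.5] head 111.7 shift [-1.4  0.1  0.5] twist -0.127 F [ 0.1 -0.4  0.5] w 0.677 q7 -0.52 tilt [-0.005  0.001]
[ 0.04280145 -0.10911152  0.01553037]
grip_width: 0.998
t9.20 pos [521.4 162.9 175.1] head 112.2 shift [175.    0.6  56.2] twist -0.119 F [-0.   0.3  0.5] w 0.998 q7 -0.07 tilt [-0.005  0.005]
[-0.02634643 -0.1376397  -0.03641877]
```

View pics/dial3.png

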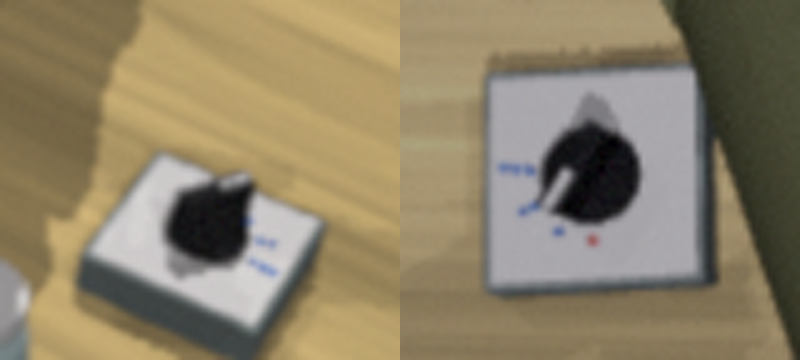

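The top crop shows the pointer line from (547,207) to (572,170), close to the one-dot mark at (558,231). So the dial only moved to about 0.57 and slipped in the jaws. I'll measure it and grip again, then turn more slowly.

```bash
cat >> h.py <<'E'
def bar(n='top'):
    d=grab(n);vv,uu=np.mgrid[222:262,176:212];Q=np.array([world(d,u,v) for u,v in zip(uu.ravel(),vv.ravel())])*1000
    B=Q[(Q[:,2]>68)&(Q[:,2]<85)];c=B[:,:2].mean(0);u,s,v=np.linalg.svd(B[:,:2]-c);h=np.degrees(np.arctan2(v[0,1],v[0,0]))%180
    print('bar',len(B),c.round(1),'head %.1f'%h,'dial %.2f'%np.radians(184.4-h),cv2.minAreaRect(B[:,:2].astype(np.float32)))
E
python3 -c "
from h import *
B=np.load('bar.npy');v=np.linalg.svd(B[:,:2]-B[:,:2].mean(0))[2];print(np.degrees(np.arctan2(v[0,1],v[0,0]))%180)
bar();to(455.6,325.4,120,149)"
```

```text
166.56026645494586
bar 117 [455.8 325.2] head 151.6 dial 0.57 ((456.1066589355469, 325.5830383300781), (15.778914451599121, 51.67233657836914), 61.49422073364258)
t9.35 pos [522.3 159.3 174. ] head 111.6 shift [178.7  -0.5  55. ] twist -0.652 F [-1.1  0.3  0.6] w 1.000 q7 -0.07 tilt [-0.007  0.003]
```

```bash
python3 -m inch '[[1,60,0,0,0],[1,60,0,0,0],[1,55,0,0,-0.17],[1,0,0,0,-0.17],[1,0,0,0,-0.17]]' 20 >/dev/null
python3 -m inch '[[1,0,0,0,-0.17],[1,0,0,0,0],[1,0,0,0,0]]' >/dev/null
python3 -c "
from h import *
to(455.7,325.4,48,151.6)"
```

```text
t10.35 pos [448.5 336.4 175.8] head 151.9 shift [-13.3  -6.9 127.6] twist 0.005 F [ 0.9 -1.   0.5] w 1.000 q7 0.22 tilt [-0.01  0.01]
```

```bash
python3 -m inch '[[1,-10,-5,20,0],[1,-3,-2,30,0],[0,0,0,30,0],[-0.3,0,0,22,0],[-0.3,0,0,10,0]]' 20 >/dev/null
python3 -m inch '[[-0.3,0,0,0,0],[-0.3,0,0,0,0]]' >/dev/null
python3 -c "
from h import *
to(455.7,325.4,48,151.6)"
```

```text
t11.22 pos [457.  319.4  54.7] head 151.2 shift [4.  4.6 6.8] twist -0.007 F [-0.4 -0.4  0.8] w 0.518 q7 0.15 tilt [-0.012  0.006]
```

```bash
python3 -m inch '[[-0.3,4,4.6,6,0],[-0.3,0,0,0,0],[-1,0,0,0,0],[-1,0,0,0,0],[-1,0,0,0,0]]' 25 >/dev/null
python3 -m inch '[[-1,0,0,0,0],[-1,0,0,0,0],[-1,0,0,0,0]]'  >/dev/null
python3 -c "
from h import *
to(455.7,325.4,48,119);print(ctrl.get_state()['torque'])"
python3 -m inch '[[-1,0,0,0,0.05],[-1,0,0,0,0.05],[-1,0,0,0,0.05]]'  >/dev/null
python3 -c "
from h import *
to(455.7,325.4,48,119);print(ctrl.get_state()['torque'])"
```

```text
t12.22 pos [456.4 326.2  50.4] head 151.2 shift [ 0.2 -1.   2.4] twist 0.562 F [-0.6 -0.8  1.1] w 0.160 q7 0.13 tilt [-0.01   0.007]
[-0.13523954  0.02229611  0.11347678]
t12.60 pos [456.7 326.   50.4] head 142.6 shift [ 0.4 -1.1  2.4] twist 0.413 F [-1.  -0.8  0.7] w 0.176 q7 -0.00 tilt [-0.008  0.006]
[-0.1431909   0.00839342  0.81086048]
```

```bash
for i in 1 2; do python3 -m inch '[[-1,0,0,0,0],[-1,0,0,0,0]]' 40 >/dev/null
python3 -c "
from h import *
to(455.7,325.4,48,119);print(ctrl.get_state()['torque'])"; done
```

```text
t12.85 pos [456.7 326.   50.4] head 142.9 shift [ 0.4 -1.   2.4] twist 0.418 F [ 0.  -1.7  0.9] w 0.172 q7 0.00 tilt [-0.007  0.005]
[-0.21179357 -0.0758832   0.93994301]
t13.10 pos [456.7 326.   50.4] head 143.0 shift [ 0.4 -1.1  2.4] twist 0.420 F [-0.7 -2.1  0.4] w 0.172 q7 0.00 tilt [-0.007  0.004]
[-0.13095232 -0.08413107  0.9386325 ]
```

```bash
for i in 1 2; do python3 -m inch '[[-1,0,0,0,0.1],[-1,0,0,0,0],[-1,0,0,0,0]]' 60 >/dev/null
python3 -c "
from h import *
to(455.7,325.4,48,119);print(ctrl.get_state()['torque'])"; done
python3 -c "
from h import *
bar()
d=load('top');save('dial4',cv2.resize(d['color'][218:268,164:234],(700,500),interpolation=cv2.INTER_CUBIC))"
```

```text
t13.47 pos [456.7 325.9  50.4] head 137.7 shift [ 0.4 -1.   2.4] twist 0.327 F [ 0.3 -2.   0.6] w 0.174 q7 -0.09 tilt [-0.006  0.003]
[-0.21524014 -0.06413066  1.81793228]
t13.85 pos [456.2 326.2  50.4] head 132.4 shift [-0.3 -0.9  2.4] twist 0.234 F [-0.6 -2.5  1.2] w 0.186 q7 -0.17 tilt [-0.006  0.002]
[-0.25472667 -0.119647    2.06944263]
bar 0 [nan nan] head 0.0 dial 3.22 ((0.0, 0.0), (0.0, 0.0), 0.0)h.py:22: RuntimeWarning: Mean of empty slice.
  B=Q[(Q[:,2]>68)&(Q[:,2]<85)];c=B[:,:2].mean(0);u,s,v=np.linalg.svd(B[:,:2]-c);h=np.degrees(np.arctan2(v[0,1],v[0,0]))%180
  ret = um.true_divide(
```

The dial does seem to follow now (opening 0.186, so it is skewed only about 7° in the jaws). I'll continue slowly.

```bash
for i in 1 2 3; do python3 -m inch '[[-1,0,0,0,0.08],[-1,0,0,0,0],[-1,0,0,0,0]]' 60 >/dev/null
python3 -c "
from h import *
to(455.7,325.4,48,119);print(ctrl.get_state()['torque'])"; done
```

```text
t14.28 pos [455.5 326.7  50.3] head 128.0 shift [-1.2 -0.6  2.3] twist 0.158 F [-1.7 -2.4 -0.1] w 0.210 q7 -0.24 tilt [-0.007  0.003]
[-0.18033902 -0.17463644  2.0066757 ]
t14.65 pos [455.5 326.7  50.3] head 123.9 shift [-1.2 -0.5  2.3] twist 0.086 F [-0.9 -2.3 -0.4] w 0.216 q7 -0.31 tilt [-0.006  0.002]
[-0.2404986  -0.1338402   2.66850655]
t15.03 pos [454.5 327.3  50.3] head 119.6 shift [-2.3  0.1  2.2] twist 0.011 F [-0.8 -2.   1.4] w 0.245 q7 -0.38 tilt [-0.007  0.002]
[-0.27356521 -0.17473421  2.43353233]
```

```bash
python3 -c "
from h import *
d=grab('scene');save('dial5',cv2.resize(d['color'][205:275,378:471],(797,600),interpolation=cv2.INTER_CUBIC))"
python3 -m inch '[[1,0,0,0,0],[1,0,0,0,0],[1,0,0,0,0],[1,0,0,-40,0]]' 15 | tail -1
python3 -m inch '[[1,0,0,-60,0],[1,-60,0,-20,0],[1,-60,0,0,0],[1,-60,0,0,0],[1,-10,0,0,0]]' | tail -1
python3 -c "
from h import *
bar();to(455.7,325.4,120,119)"
```

```text
grip_width: 0.646
grip_width: 0.995
bar 121 [455.9 325.1] head 151.6 dial 0.57 ((456.0099792480469, 325.41851806640625), (14.895609855651855, 51.581302642822266), 62.12675094604492)
t16.25 pos [551.3 158.6 173.2] head 118.4 shift [191.5  -4.8  55.7] twist -0.010 F [ 0.8 -0.4 -0.5] w 0.995 q7 0.05 tilt [-0.005  0.012]
```

View pics/dial5.png

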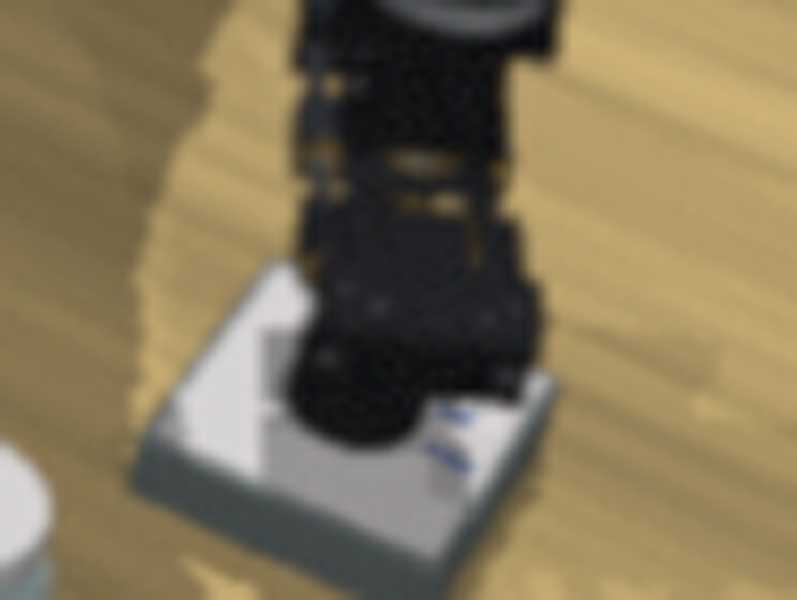

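The dial sprang back to 0.57, and the scene crop shows only the two- and three-dot marks beside the gripper at (455,413) and (448,458). A hard pinch seems to jam it, so I'll use a loose fork instead: hold about 18 mm open around the bar and turn, with nothing squeezed.

```bash
python3 -m inch '[[1,60,0,0,0],[1,60,0,0,0],[0,55,-2,0,-0.15],[-0.3,0,0,0,-0.15],[-0.3,0,0,0,-0.15]]' 20 >/dev/null
python3 -m inch '[[-0.3,0,0,0,-0.13],[-0.3,0,0,0,0],[-0.3,0,0,0,0]]' >/dev/null
python3 -c "
from h import *
to(455.7,325.3,53,151.6)"
```

```text
t17.25 pos [454.9 328.7 176.9] head 153.0 shift [ -4.3  -4.7 123.8] twist 0.024 F [ 0.2 -0.8 -0.3] w 0.411 q7 0.28 tilt [-0.008  0.022]
```

```bash
python3 -m inch '[[-0.3,-4,-4,30,0.02],[-0.3,0,0,40,0],[-0.3,0,0,20,0],[-0.3,0,0,0,0]]' >/dev/null
python3 -c "
from h import *
to(455.7,325.3,53,151.6)"
```

```text
t17.75 pos [456.5 326.9  85.9] head 151.4 shift [-0.6 -2.4 32.8] twist -0.003 F [ 0.1  0.2 -0.2] w 0.354 q7 0.20 tilt [-0.005  0.024]
```

```bash
python3 -m inch '[[-0.3,0,-2,20,0],[-0.3,0,0,12,0],[-0.5,0,0,0,0],[-0.5,0,0,0,0]]' >/dev/null
python3 -c "
from h import *
to(455.7,325.3,53,151.6)"
```

```text
t18.25 pos [457.  327.2  54.3] head 151.4 shift [ 0.3 -2.3  1.2] twist -0.004 F [0.5 0.5 0.5] w 0.268 q7 0.17 tilt [-0.002  0.026]
```

```bash
python3 -m inch '[[-0.5,0,-2.3,0,0],[-0.59,0,0,0,0],[-0.59,0,0,0,0]]' >/dev/null
python3 -c "
from h import *
to(455.7,325.3,53,151.6)"
for i in 1 2 3; do python3 -m inch '[[-0.59,0,0,0,0.1],[-0.59,0,0,0,0.1]]' >/dev/null
python3 -c "
from h import *
to(455.7,325.3,53,108);print(ctrl.get_state()['torque'])"; done
```

```text
t18.62 pos [456.6 325.5  55.4] head 151.4 shift [ 0.7 -0.6  2.4] twist -0.004 F [-0.3  0.3  0.7] w 0.210 q7 0.17 tilt [0.    0.027]
t18.88 pos [456.7 326.2  55.8] head 139.6 shift [ 0.1 -1.4  2.7] twist 0.551 F [ 0.8  1.2 -1.6] w 0.203 q7 -0.02 tilt [0.001 0.029]
[ 0.13883572 -0.2135068   0.12890868]
t19.12 pos [456.  326.5  55.7] head 128.1 shift [-0.8 -1.   2.6] twist 0.350 F [-0.3 -0.2 -0.7] w 0.228 q7 -0.20 tilt [0.001 0.028]
[-0.11566394 -0.1300224   1.0950163 ]
t19.38 pos [455.7 326.7  55.5] head 116.8 shift [-1.3 -0.6  2.5] twist 0.153 F [ 1.3  0.6 -1.1] w 0.283 q7 -0.39 tilt [0.002 0.026]
[-0.17059372 -0.38516261  1.64893667]
```

```bash
python3 -m inch '[[-0.1,0,0,0,0],[-0.1,0,0,0,-0.15],[-0.1,0,0,0,-0.15],[-0.1,0,0,0,-0.15],[-0.1,0,0,0,-0.15]]' >/dev/null
python3 -m inch '[[-0.2,15,0,0,0],[-0.2,0,6,0,0],[-0.2,0,4,0,0],[-0.2,0,0,0,0]]' >/dev/null
python3 -c "
from h import *
to(455.7,325.3,53,151.6);print(ctrl.get_state()['torque'])"
python3 -m inch '[[-0.2,0,4,0,0],[-0.2,0,4,0,0],[-0.2,0,0,0,0]]' >/dev/null
python3 -c "
from h import *
to(455.7,325.3,53,151.6);print(ctrl.get_state()['torque'])"
```

```text
t20.50 pos [445.9 343.8  57. ] head 152.2 shift [-17.4 -11.8   3.5] twist 0.010 F [-0.5 -2.2  1. ] w 0.400 q7 0.15 tilt [0.001 0.027]
[-0.40335041  0.03893474  0.00956371]
t20.88 pos [445.9 343.5  56. ] head 151.9 shift [-17.3 -11.4   2.7] twist 0.006 F [-0.4  0.8  0.1] w 0.401 q7 0.13 tilt [-0.01  0.01]
[ 0.08190314 -0.17189011  0.04337907]
```

```bash
for i in 1 2; do python3 -m inch '[[-0.2,0,8,0,0],[-0.2,0,8,0,0]]' >/dev/null
python3 -c "
from h import *
to(455.7,325.3,53,151.6);s=ctrl.get_state();print(s['torque'],s['joint_torque'].round(1))"; done
```

```text
t21.12 pos [446.2 344.4  54.7] head 151.6 shift [-17.5 -12.2   1.8] twist 0.001 F [-14.9 -19.7  20.6] w 0.404 q7 0.11 tilt [-0.028 -0.02 ]
[-4.51815862  3.06340479 -0.13713431] [ -3.3 -33.9 -11.2 -30.7   0.1  -8.9   0.3]
t21.38 pos [445.9 343.9  54. ] head 151.3 shift [-17.5 -11.5   1.5] twist -0.005 F [-13.1 -19.8  21.6] w 0.404 q7 0.09 tilt [-0.048 -0.054]
[-4.46152317  3.00608695 -0.09426117] [ -3.3 -35.1 -11.4 -30.1   0.1  -8.7   0.2]
```

```bash
python3 -m inch '[[-0.2,0,-12,0,0],[-0.2,-8,0,0,0],[-0.2,-8,0,0,0],[-0.2,0,0,0,0]]' >/dev/null
python3 -c "
from h import *
to(455.7,325.3,53,151.6);s=ctrl.get_state();print(s['torque'],s['joint_positions'].round(3),s['qd'].round(3))
v,u=np.mgrid[222:262:1,176:212:1];d=load('top')
d=grab('top');Q=np.array([world(d,a,b) for a,b in zip(u.ravel(),v.ravel())])*1000
for lo in range(20,130,6): 
  k=(Q[:,2]>=lo)&(Q[:,2]<lo+6);print(lo,k.sum(),Q[k].mean(0).round(0) if k.any() else '')
save('now',cv2.resize(d['color'][205:275,160:240],(686,600),interpolation=cv2.INTER_CUBIC))
s=grab('scene');save('now2',cv2.resize(s['color'][195:275,370:476],(795,600),interpolation=cv2.INTER_CUBIC))"
```

```text
t21.88 pos [456.7 326.7  54.8] head 151.2 shift [ 0.2 -1.6  1.9] twist -0.006 F [0.4 1.  0.7] w 0.399 q7 0.13 tilt [-0.046 -0.05 ]
[ 0.14667168 -0.11722482 -0.01611218] [-0.01   0.449 -0.809  1.776  0.357  1.141  0.125] [-0.005  0.002 -0.01  -0.001 -0.006 -0.01  -0.001]
20 2 [488. 292.  24.]
26 108 [500. 297.  30.]
32 80 [499. 300.  34.]
38 2 [504. 302.  39.]
44 0 
50 0 
56 0 
62 0 
68 0 
74 0 
80 0 
86 0 
92 0 
98 0 
104 0 
110 0 
116 0 
122 0 
128 0
```

View pics/now2.png

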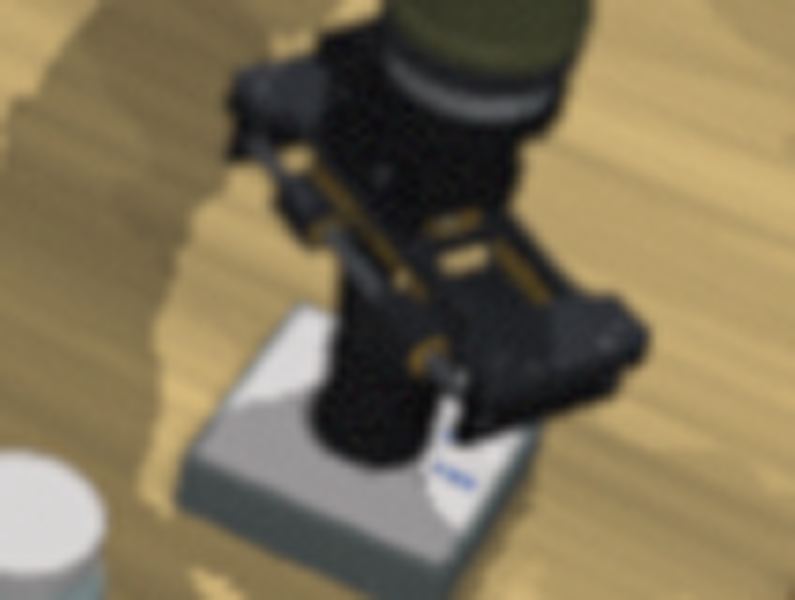

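The picture shows the wide gripper body over the box, with the fingers and the disc as one column ending at (380,460). Nothing else touches the dial. I'll try the fork the other way by a little, to see whether the dial is free there.

```bash
python3 -m inch '[[-0.59,0,-1.5,0,0],[-0.59,0,0,0,0],[-0.59,0,0,0,0]]' 20 >/dev/null
for i in 1 2 3; do python3 -m inch '[[-0.59,0,0,0,-0.12]]' >/dev/null
python3 -c "
from h import *
to(455.7,325.3,53,151.6);s=ctrl.get_state();print(s['torque'])"; done
```

```text
t22.48 pos [454.3 326.7  55. ] head 158.4 shift [-1.8 -0.7  2. ] twist 0.119 F [-0.3  0.4  0. ] w 0.206 q7 0.24 tilt [-0.046 -0.05 ]
[ 0.12961517 -0.16647207  0.02448474]
t22.60 pos [454.  326.8  55. ] head 165.5 shift [-2.1 -0.9  2. ] twist 0.243 F [-1.6 -0.2  0.5] w 0.205 q7 0.35 tilt [-0.047 -0.05 ]
[ 0.13934374 -0.10351319 -0.38178355]
t22.73 pos [453.5 327.1  55.1] head 172.5 shift [-2.5 -1.3  2.1] twist 0.365 F [-4.1  1.7  1.4] w 0.218 q7 0.46 tilt [-0.048 -0.05 ]
[ 0.48318894  0.35060367 -0.86953915]
```

```bash
python3 -m inch '[[-0.3,0,0,0,0],[-0.3,-2,-1,-11,0.18],[-0.3,0,0,0,0.18],[-0.59,0,0,0,0],[-0.59,0,0,0,0]]' 20 >/dev/null
for i in 1 2 3; do python3 -m inch '[[-0.59,0,0,0,0.15]]' >/dev/null
python3 -c "
from h import *
to(455.7,325.3,66,151.6);s=ctrl.get_state();print(s['torque'])"; done
```

```text
t23.48 pos [455.8 326.2  66. ] head 142.5 shift [-0.5 -0.7  0. ] twist -0.159 F [ 0.5  0.6 -0.3] w 0.218 q7 -0.01 tilt [-0.048 -0.05 ]
[ 0.12597881 -0.21708347 -0.05082913]
t23.60 pos [455.7 326.2  65.9] head 133.8 shift [-0.6 -0.6 -0. ] twist -0.310 F [-0.1 -0.2  1.2] w 0.208 q7 -0.15 tilt [-0.048 -0.05 ]
[ 0.01535837 -0.19340546  0.66537864]
t23.73 pos [455.7 326.1  65.9] head 125.2 shift [-0.7 -0.5 -0.1] twist -0.460 F [ 0.8 -0.2  1. ] w 0.232 q7 -0.29 tilt [-0.047 -0.051]
[-0.01098824 -0.31083351  1.0981974 ]
```

```bash
python3 -m inch '[[-0.59,0,0,0,0.1]]' 60 >/dev/null
python3 -c "
from h import *
to(455.7,325.3,66,151.6);s=ctrl.get_state();print(s['torque'])
s=grab('scene');c=s['color'][215:265,385:450].astype(float);c=np.clip(255*(c/255)**.45,0,255).astype(np.uint8);save('now3',cv2.resize(c,(780,600),interpolation=cv2.INTER_CUBIC))"
```

```text
t23.85 pos [455.6 326.1  65.9] head 119.8 shift [-0.7 -0.3 -0.1] twist -0.555 F [ 0.1 -1.2  1. ] w 0.223 q7 -0.38 tilt [-0.046 -0.052]
[-0.10410873 -0.18316759  2.49529751]
```

View pics/now3.png

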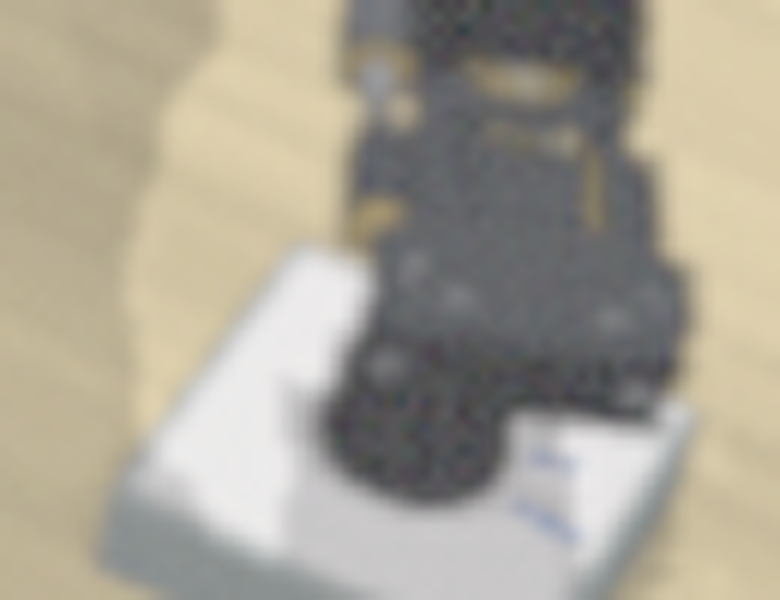

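```bash
for i in 1 2 3; do python3 -m inch '[[-1,0,0,0,0.06],[-1,0,0,0,0]]' 60 >/dev/null
python3 -c "
from h import *
to(455.7,325.3,66,151.6);s=ctrl.get_state();print(s['torque'])"; done
```

```text
t24.15 pos [455.5 326.   65.8] head 117.3 shift [-0.7 -0.2 -0.1] twist -0.598 F [ 0.7 -2.   1.4] w 0.227 q7 -0.42 tilt [-0.043 -0.056]
[-0.15823043 -0.16731259  2.70051913]
t24.40 pos [455.6 325.9  65.9] head 114.8 shift [-0.6 -0.1 -0.1] twist -0.643 F [ 1.5 -2.4  1.7] w 0.231 q7 -0.47 tilt [-0.041 -0.059]
[-0.17361771 -0.17858926  3.19362055]
t24.65 pos [455.5 325.9  65.9] head 112.1 shift [-0.6 -0.1 -0.1] twist -0.690 F [ 2.2 -2.4  2.4] w 0.231 q7 -0.51 tilt [-0.039 -0.061]
[-0.21711045 -0.1019646   3.70555391]
```

```bash
for i in 1 2; do python3 -m inch '[[-1,0,0,0,0],[-1,0,0,0,0],[-1,0,0,0,0]]' 60 >/dev/null
python3 -c "
from h import *
to(455.7,325.3,66,151.6);s=ctrl.get_state();print(s['torque'])"; done
```

```text
t25.02 pos [455.5 325.9  65.9] head 112.5 shift [-0.6 -0.1 -0.1] twist -0.683 F [ 2.4 -2.7  0.9] w 0.232 q7 -0.51 tilt [-0.038 -0.061]
[-0.15300387 -0.11771059  3.61824128]
t25.40 pos [455.5 325.8  65.8] head 112.5 shift [-0.6 -0.1 -0.1] twist -0.682 F [ 2.4 -2.6  1.1] w 0.235 q7 -0.51 tilt [-0.038 -0.061]
[-0.13846816 -0.12144362  3.62388997]
```

```bash
python3 -m inch '[[0,0,0,0,0],[0,0,0,0,0],[-1,0,0,0,0],[-1,0,0,0,0],[-1,0,0,0,0]]' 5 >/dev/null
python3 -c "
from h import *
to(455.7,325.3,66,119);s=ctrl.get_state();print(s['torque'])"
python3 -m inch '[[-1,0,0,0,0],[-1,0,0,0,0]]' 5 >/dev/null
python3 -c "
from h import *
to(455.7,325.3,66,119);s=ctrl.get_state();print(s['torque'])"
```

```text
t26.02 pos [455.8 326.1  65.5] head 111.2 shift [-0.7 -0.4 -0.4] twist -0.136 F [1.5 1.2 0.3] w 0.381 q7 -0.52 tilt [-0.043 -0.055]
[ 0.10397187 -0.23515391  0.11723334]
t26.27 pos [455.8 326.1  65.5] head 111.2 shift [-0.7 -0.4 -0.5] twist -0.136 F [ 0.1 -0.3 -0.5] w 0.381 q7 -0.52 tilt [-0.043 -0.055]
[ 0.11722537 -0.31281146  0.10135113]
```

```bash
python3 -m inch '[[-1,0,0,0,0],[-1,0,0,0,0],[-1,0,0,0,0]]' 15 >/dev/null
python3 -c "
from h import *
to(455.7,325.3,66,119);s=ctrl.get_state();print(s['torque'])"
```

```text
t26.65 pos [455.5 326.2  65.6] head 111.3 shift [-1.  -0.2 -0.4] twist -0.135 F [-0.4  0.5 -0.4] w 0.359 q7 -0.52 tilt [-0.043 -0.056]
[ 0.04830095 -0.19195489  0.31434594]
```

```bash
for i in 1 2 3; do python3 -m inch '[[-1,0,0,0,0]]' 60 >/dev/null
python3 -c "
from h import *
to(455.7,325.3,66,119);s=ctrl.get_state();print(s['torque'])"; done
```

```text
t26.77 pos [454.6 326.8  65.8] head 111.4 shift [-1.8  0.5 -0.1] twist -0.132 F [-1.6 -0.2  2.9] w 0.303 q7 -0.52 tilt [-0.044 -0.056]
[0.12653466 0.33542722 1.27215158]
t26.90 pos [454.5 326.8  65.8] head 111.6 shift [-1.9  0.5 -0.1] twist -0.129 F [ 0.6 -1.3  0.6] w 0.298 q7 -0.52 tilt [-0.043 -0.057]
[-0.05826505 -0.2907411   1.29638975]
t27.02 pos [454.5 326.8  65.9] head 111.7 shift [-1.8  0.5 -0.1] twist -0.128 F [ 0.2 -1.1  0.7] w 0.299 q7 -0.52 tilt [-0.043 -0.057]
[ 0.06611285 -0.10517774  1.22824468]
```

Run:
```python
from h import *
d=load('scene')  # taken at t 23.85, TCP z 66
for u in range(412,444,3):
    print(u,[tuple((world(d,u,v)*1000).round(0).astype(int).tolist()) for v in range(234,259,4)])
```

```text
412 [(361, 255, 2), (414, 279, 34), (434, 289, 37), (479, 309, 64), (481, 312, 52), (481, 315, 35), (493, 322, 32)]
415 [(540, 333, 171), (553, 340, 169), (558, 345, 160), (549, 344, 138), (476, 320, 52), (478, 323, 38), (486, 329, 31)]
418 [(537, 341, 173), (554, 349, 175), (554, 352, 161), (548, 352, 141), (468, 326, 50), (478, 333, 44), (483, 337, 33)]
421 [(532, 347, 173), (549, 355, 175), (552, 359, 164), (542, 358, 142), (459, 333, 47), (470, 339, 42), (475, 344, 31)]
424 [(529, 355, 175), (542, 361, 173), (548, 366, 166), (537, 365, 142), (449, 339, 43), (464, 347, 43), (471, 352, 33)]
427 [(522, 360, 173), (537, 368, 174), (546, 373, 168), (537, 373, 146), (441, 346, 42), (447, 351, 31), (460, 358, 29)]
430 [(519, 368, 175), (533, 375, 175), (541, 380, 169), (532, 380, 147), (427, 350, 34), (444, 359, 34), (457, 366, 32)]
433 [(512, 374, 174), (525, 380, 172), (538, 387, 170), (527, 387, 147), (525, 389, 132), (438, 366, 34), (453, 374, 33)]
436 [(505, 380, 172), (519, 387, 172), (533, 394, 171), (527, 395, 152), (522, 396, 133), (430, 373, 33), (445, 381, 31)]
439 [(480, 381, 156), (513, 393, 171), (531, 401, 173), (523, 402, 153), (516, 403, 133), (423, 380, 31), (426, 385, 19)]
442 [(292, 336, 1), (510, 400, 173), (523, 406, 171), (524, 410, 159), (398, 379, 29), (395, 382, 11), (401, 387, 1)]
```

```bash
python3 -m inch '[[-0.1,0,0,0,0],[-0.1,0,0,0,-0.188],[-0.1,0,0,4,-0.188],[-0.1,0,0,4,-0.188],[-0.1,0,0,4,-0.14]]' 6 >/dev/null
python3 -m inch '[[-1,0,0,0,0],[-1,0,0,0,0],[-1,0,0,0,0],[-1,0,0,0,0]]' 6 >/dev/null
python3 -c "
from h import *
to(455.7,325.3,53,151.6);s=ctrl.get_state();print(s['torque'])"
for i in 1 2 3; do python3 -m inch '[[-1,0,0,0,0.03]]' >/dev/null
python3 -c "
from h import *
to(455.7,325.3,53,151.6);s=ctrl.get_state();print(s['torque'])"; done
```

```text
t28.15 pos [457.3 324.8  52.9] head 151.3 shift [ 1.6 -0.3 -0. ] twist -0.006 F [ 1.4  3.4 -3.6] w 0.172 q7 0.13 tilt [-0.043 -0.052]
[ 0.76254136 -0.61685331  0.04778243]
t28.27 pos [457.2 324.9  52.9] head 149.5 shift [ 1.5 -0.4 -0. ] twist -0.037 F [ 0.7  0.3 -1.6] w 0.177 q7 0.10 tilt [-0.043 -0.052]
[ 0.37893744 -0.23433028  0.11679224]
t28.40 pos [457.  324.9  52.9] head 147.6 shift [ 1.3 -0.4 -0.1] twist -0.069 F [ 0.5  1.3 -2. ] w 0.181 q7 0.07 tilt [-0.043 -0.052]
[ 0.5463354  -0.28624533  0.17635838]
t28.52 pos [456.8 325.   52.9] head 145.8 shift [ 1.  -0.4 -0.1] twist -0.101 F [ 0.4  1.7 -1.4] w 0.184 q7 0.04 tilt [-0.043 -0.052]
[ 0.5627726  -0.23312151  0.15244509]
```

```bash
for i in 1 2 3; do python3 -m inch '[[-1,0,0,0,0.05],[-1,0,0,0,0.05]]' 8 >/dev/null
python3 -c "
from h import *
to(455.7,325.3,53,151.6);s=ctrl.get_state();print(s['torque'])"; done
```

```text
t28.77 pos [456.2 325.5  52.9] head 139.8 shift [ 0.3 -0.4 -0.1] twist -0.205 F [ 0.8  2.  -1.8] w 0.206 q7 -0.06 tilt [-0.044 -0.052]
[ 0.6053327  -0.22508338  0.2977413 ]
t29.02 pos [455.4 325.9  52.9] head 133.9 shift [-0.6 -0.2 -0.1] twist -0.309 F [ 0.6  0.2 -1.5] w 0.227 q7 -0.16 tilt [-0.045 -0.052]
[ 0.5659228  -0.24310559  0.33190147]
t29.27 pos [454.5 326.4  52.9] head 128.0 shift [-1.6  0.3 -0.1] twist -0.413 F [ 0.7  1.7 -1.7] w 0.256 q7 -0.25 tilt [-0.045 -0.052]
[ 0.60378099 -0.15744727  0.45177875]
```

```bash
for i in 1 2 3 4 5; do python3 -m inch '[[-1,0,0,0,0.1]]' 60 >/dev/null
python3 -c "
from h import *
to(455.7,325.3,53,119);s=ctrl.get_state();print(s['torque'].round(2),s['joint_torque'].round(1))"; done
```

```text
t29.40 pos [454.5 326.6  53. ] head 122.3 shift [-1.7  0.3  0. ] twist 0.058 F [ 2.8 -0.6 -1.7] w 0.241 q7 -0.35 tilt [-0.044 -0.053]
[ 0.69 -0.4   2.12] [  2.  -42.5  -7.1 -26.3  -1.1   1.1  -1.2]
t29.52 pos [454.5 326.7  53. ] head 116.8 shift [-1.8  0.4  0. ] twist -0.038 F [ 1.3 -1.3 -1.2] w 0.248 q7 -0.44 tilt [-0.042 -0.054]
[ 0.69 -0.2   3.35] [  2.7 -42.7  -6.1 -26.9  -1.6   0.9  -2.6]
t29.65 pos [454.5 326.7  53. ] head 111.6 shift [-1.7  0.6  0. ] twist -0.129 F [ 2.6 -1.4 -1.8] w 0.257 q7 -0.53 tilt [-0.04  -0.056]
[ 0.77 -0.05  4.69] [  3.4 -42.8  -5.  -27.   -2.3   0.8  -3.9]
t29.77 pos [454.4 326.8  53. ] head 106.7 shift [-1.8  0.8  0.1] twist -0.215 F [ 2.2 -3.4 -1. ] w 0.266 q7 -0.61 tilt [-0.036 -0.06 ]
[0.93 0.17 6.25] [  4.1 -43.   -4.  -27.3  -3.    0.8  -5.5]
t29.90 pos [454.3 326.9  53.3] head 101.3 shift [-1.8  1.   0.3] twist -0.309 F [0.5 0.8 0.5] w 0.216 q7 -0.70 tilt [-0.034 -0.062]
[ 0.13 -0.33 -0.01] [  0.5 -41.7  -7.3 -25.9   0.3   0.4   1.6]
```

The load let go suddenly (6.25 to 0 N m) and the opening shrank, so the dial may have broken free. Checking gently before releasing.

```bash
python3 -m inch '[[-1,0,0,0,-0.03],[-1,0,0,0,0]]' 20 >/dev/null
python3 -c "
from h import *
to(455.7,325.3,53,119);s=ctrl.get_state();print(s['torque'].round(2))"
```

```text
t30.15 pos [455.9 326.7  53.4] head 103.0 shift [-1.3 -0.4  0.5] twist -0.280 F [ 1.   1.2 -3. ] w 0.163 q7 -0.68 tilt [-0.031 -0.062]
[ 0.38 -0.55  0.05]
```

The bar is now aligned in the jaws at heading 103, so the dial is near 1.42. Turning back to the two-dot heading of 119.

```bash
python3 -m inch '[[-1,0,0,0,-0.1],[-1,0,0,0,-0.1],[-1,0,0,0,-0.08],[-1,0,0,0,0]]' 20 >/dev/null
python3 -c "
from h import *
to(455.7,325.3,53,119);s=ctrl.get_state();print(s['torque'].round(2))"
```

```text
t30.65 pos [455.7 326.5  53.4] head 119.3 shift [-1.  -0.5  0.5] twist 0.004 F [ 1.7  1.2 -1.5] w 0.166 q7 -0.41 tilt [-0.032 -0.061]
[ 0.37 -0.92 -0.03]
```

```bash
python3 -m inch '[[1,0,0,0,0],[1,0,0,0,0],[1,0,0,0,0],[1,0,0,-30,0],[1,0,0,-60,0]]' 20 >/dev/null
python3 -m inch '[[1,-60,0,-50,0],[1,-60,0,0,0],[1,-60,0,0,0],[1,-60,0,0,0]]' >/dev/null
python3 -c "
from h import *
bar();to(540,-100,200,30)"
```

```text
bar 113 [455.9 325.5] head 120.7 dial 1.11 ((456.3083190917969, 326.1174621582031), (15.807452201843262, 51.113128662109375), 28.162586212158203)
t31.82 pos [574.4 125.7 197.3] head 119.1 shift [-180.5 -139.2   14. ] twist 1.555 F [ 4.2 -7.8  1.1] w 0.996 q7 0.07 tilt [-0.034 -0.069]
```

Dial reads 1.11, which is the two-dot stop. Now to the wedge.

```bash
python3 -m inch '[[1,-42,-40,0,0],[1,-42,-40,0,0],[1,-42,-40,0,0],[1,-42,-40,0,0],[1,-42,-40,0,0]]' 30 >/dev/null
python3 -m inch '[[1,-42,-40,0,0.18],[1,0,0,0,0.18],[1,0,0,0,0.18],[1,0,0,0,0.18],[1,0,0,0,0.18]]' >/dev/null
python3 -m inch '[[1,0,0,0,0.18],[1,0,0,0,0.18],[1,0,0,0,0.18],[1,0,0,0,0.1]]' >/dev/null
python3 -c "
from h import *
to(453.5,-309,110,30)"
```

```text
t33.58 pos [ 481.  -211.8  222.1] head 27.6 shift [-62.   68.9 119.1] twist -0.041 F [-0.3 -0.5 -0.5] w 1.004 q7 -0.81 tilt [-0.04  -0.064]
```

```bash
python3 -m inch '[[1,-40,45,20,-0.04],[1,-20,24,40,0],[1,0,0,30,0],[1,0,0,0,0]]' 30 >/dev/null
python3 -c "
from h import *
to(453.5,-309,36,30)"
```

```text
t34.08 pos [ 458.5 -306.4  137.9] head 30.1 shift [  1.   -3.9 102. ] twist 0.001 F [-0.3 -0.1  0.3] w 0.998 q7 -0.62 tilt [-0.038 -0.064]
```

```bash
python3 -m inch '[[1,1,-4,40,0],[1,0,0,35,0],[1,0,0,22,0],[1,0,0,0,0]]' >/dev/null
python3 -c "
from h import *
to(453.5,-309,36,30)"
```

```text
t34.58 pos [ 459.1 -307.7   45.1] head 30.2 shift [-4.9 -2.1  9.4] twist 0.004 F [0.  0.3 1.1] w 1.003 q7 -0.66 tilt [-0.03  -0.067]
```

```bash
python3 -m inch '[[1,-5,-2,9,0],[-1,0,0,0,0],[-1,0,0,0,0],[-1,0,0,0,0],[-1,0,0,0,0]]' 30 >/dev/null
python3 -m inch '[[-1,0,0,0,0],[-1,0,0,0,0],[-1,0,0,0,0]]' >/dev/null
python3 -c "
from h import *
to(453.5,-309,36,30)"
```

```text
t35.58 pos [ 456.9 -310.2   41.3] head 30.2 shift [-2.  -3.   5.3] twist 0.004 F [0.2 0.8 2.5] w 0.285 q7 -0.66 tilt [-0.023 -0.072]
```

Gripped at 24.8 mm opening, which fits the 24 mm handle. I'll lift it slightly and carry it in front of the dock mouth.

```bash
python3 -m inch '[[-1,0,0,-15,0],[-1,25,-46,0,0],[-1,25,-46,0,0],[-1,25,-46,0,0],[-1,25,-46,0,0]]' 30 >/dev/null
python3 -m inch '[[-1,25,-46,0,0],[-1,20,-36,0,0.15],[-1,0,0,0,0.15],[-1,0,0,0,0.143],[-1,0,0,0,0]]' >/dev/null
python3 -c "
from h import *
to(447.4,26.4,45,4.8)"
```

```text
t36.83 pos [455.1  -4.8  46.3] head 4.1 shift [ -5.5 -31.7  -1.4] twist -0.013 F [-1.2 -0.6 -2.6] w 0.274 q7 -1.72 tilt [-0.007 -0.086]
```

```bash
python3 -m inch '[[-1,-5,-30,0,-0.012],[-1,0,0,0,0],[-1,0,0,4,0],[-1,0,0,0,0]]' >/dev/null
python3 - <<'E'
from h import *
to(447.4,26.4,41,4.8)
d=grab('top');save('w1',cv2.resize(d['color'][150:260,240:360],(654,600),interpolation=cv2.INTER_CUBIC))
s=grab('scene');c=s['color']
hsv=cv2.cvtColor(c,cv2.COLOR_RGB2HSV)
for n,dd in(('top',d),('scene',s)):
    hsv=cv2.cvtColor(dd['color'],cv2.COLOR_RGB2HSV)
    m=(hsv[...,0]<13)&(hsv[...,1]>200)&(hsv[...,2]>70);vs,us=np.nonzero(m)
    P=np.array([world(dd,u,v) for u,v in zip(us,vs)])*1000
    k=(P[:,0]>380)&(P[:,0]<640)&(abs(P[:,1]-30)<70)&(P[:,2]<45)&(P[:,2]>-8);Q=P[k];print(n,len(Q))
    if len(Q)>10: print(cv2.minAreaRect(Q[:,:2].astype(np.float32)),Q[:,0].max(), Q[Q[:,0]>Q[:,0].max()-6].mean(0))
E
```

```text
t37.33 pos [451.1  22.9  43.2] head 5.1 shift [-3.4 -4.   1.9] twist 0.006 F [-0.3 -0.4 -1.9] w 0.275 q7 -1.77 tilt [-0.001 -0.088]
top 22
((532.2142944335938, 12.50575065612793), (40.66346740722656, 18.363971710205078), 18.035247802734375) 553.8616466990064 [550.17124767  14.59234875  12.15738482]
scene 3
```

View pics/w1.png

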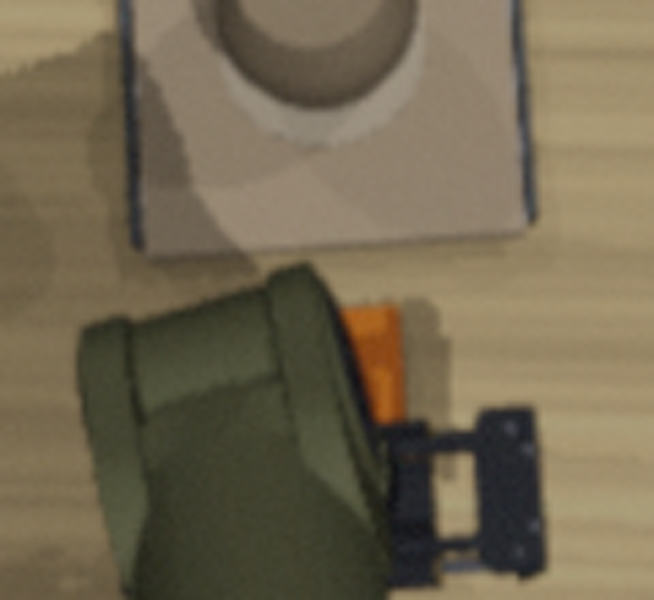

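The picture shows the wedge's right tip corner at (402,305), square to the board's front edge at about (150..530, 240). Its detached shadow on the right says it is still slightly off the table.

```bash
python3 -m inch '[[-1,0,-4,3,0],[-1,0,0,0,0],[-1,0,0,0,0]]' >/dev/null
python3 - <<'E'
from h import *
to(447.4,26.4,41,4.8)
d=load('top')
for x,y in((402,305),(406,420),(344,308)): print((world(d,240+(x+.5)/5.4545-.5,150+(y+.5)/5.4545-.5,.008)*1000).round(1))
D=np.array([594.4,38.7]);u=np.array([np.cos(np.radians(4.8)),np.sin(np.radians(4.8))])
p=ctrl.get_state()['position'][:2]*1000-D;print('dock x %.1f y %.1f'%(p@u,-p[0]*u[1]+p[1]*u[0]))
E
```

```text
t37.80 pos [452.3  21.7  43. ] head 5.0 shift [-4.5 -5.3  1.5] twist 0.003 F [-0.5  0.2 -1. ] w 0.273 q7 -1.79 tilt [-0.    -0.095]
[568.7   5.6   8. ]
[510.3   2.1   8. ]
[566.5  34.7   8. ]
dock x -143.0 y -5.1
```

The tool has picked up about 0.095 rad of roll, and pinching along y passes that to the wedge. I'll open, turn a quarter, and take the handle across its 30 mm length instead. The wedge then lies flat, and the push goes straight through the pads.

```bash
python3 -m inch '[[1,0,0,0,0],[1,0,0,0,0],[1,0,0,0,-0.1],[1,0,0,0,-0.185],[1,0,0,0,-0.185]]' 25 >/dev/null
python3 -m inch '[[1,0,0,0,-0.185],[1,0,0,0,-0.185],[1,0,0,0,-0.185],[1,0,0,0,-0.185],[1,0,0,0,-0.185]]' >/dev/null
python3 -m inch '[[1,0,0,0,-0.185],[1,0,0,0,0]]' >/dev/null
python3 -c "
from h import *
to(450,22,41,94.8)"
```

```text
t39.30 pos [451.5  23.1  40.9] head 97.0 shift [-0.9 -1.6 -0. ] twist 0.038 F [0.2 0.1 0.3] w 1.004 q7 -0.20 tilt [-0.002 -0.092]
```

```bash
python3 -m inch '[[-1,0,-1,0,0.038],[-1,0,0,0,0],[-1,0,0,0,0],[-1,0,0,0,0],[-1,0,0,0,0]]' 25 >/dev/null
python3 -m inch '[[-1,0,0,0,0],[-1,0,0,0,0]]' >/dev/null
python3 - <<'E'
from h import *
to(450,22,41,94.8)
d=grab('top');save('w2',cv2.resize(d['color'][150:260,240:360],(654,600),interpolation=cv2.INTER_CUBIC))
bar()
E
```

```text
t40.17 pos [450.3  23.3  40.7] head 94.3 shift [-1.3 -0.4 -0.2] twist -0.009 F [-1.9 -0.5  1.8] w 0.342 q7 -0.25 tilt [-0.003 -0.092]
bar 115 [455.9 325.1] head 120.2 dial 1.12 ((456.5178527832031, 325.35357666015625), (15.642304420471191, 52.25712966918945), 30.550424575805664)
```

View pics/w2.png

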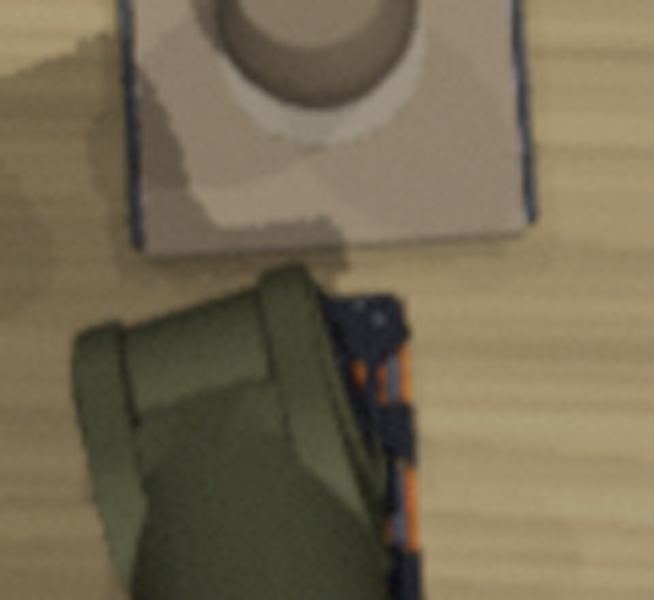

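Handle held at 29.8 mm opening, as it should be for the 30 mm side; the wedge is aligned with the dock and about 6 mm right of its centre line. Its tip is still clear of the board. The dial reads 1.12. Sliding in.

```bash
cat >> h.py <<'E'
def dock():
    D=np.array([594.4,38.7]);a=np.radians(4.8);u=np.array([np.cos(a),np.sin(a)])
    p=ctrl.get_state()['position'][:2]*1000-D;print('dock x %.1f y %.1f'%(p@u,-p[0]*u[1]+p[1]*u[0]))
E
python3 -m inch '[[-1,3,20,0,0],[-1,3,20,0,0],[-1,0,10,0,-0.008],[-1,0,0,0,0]]' >/dev/null
python3 - <<'E'
from h import *
to(530,34,41,94.8);dock()
E
```

```text
t40.77 pos [497.   30.5  41.2] head 94.6 shift [ 0.9 33.1 -0.5] twist -0.003 F [ 0.6  0.5 -0.1] w 0.342 q7 -0.29 tilt [-0.012 -0.098]
dock x -97.7 y -0.1
```

```bash
cat >> h.py <<'E'
def board():
    D=np.array([594.4,38.7]);a=np.radians(4.8);u=np.array([np.cos(a),np.sin(a)]);n=np.array([-u[1],u[0]])
    for nm,(v0,v1,u0,u1) in(('top',(120,205,255,345)),('scene',(220,300,250,350))):
        d=grab(nm);vv,uu=np.mgrid[v0:v1,u0:u1];Q=np.array([world(d,x,y) for x,y in zip(uu.ravel(),vv.ravel())])*1000
        x=(Q[:,:2]-D)@u;y=(Q[:,:2]-D)@n;z=Q[:,2]
        k=(x>8)&(x<180)&(abs(y)<88)&(z>15)&(z<45)&(np.hypot(x-104,y)>62)
        A=np.c_[np.ones(k.sum()),x[k],y[k]];zz=z[k]
        c=np.linalg.lstsq(A,zz,rcond=None)[0];r=abs(zz-A@c)<4
        c=np.linalg.lstsq(A[r],zz[r],rcond=None)[0];print(nm,r.sum(),'front z %.2f'%(c[0]+c[1]),'slope->lift %.2f'%(-c[1]*190),'roll/170mm %.2f'%(c[2]*170))
E
python3 -m inch '[[-1,0,10,0,0],[-1,0,4,0,0]]' >/dev/null
python3 - <<'E'
from h import *
to(537,34,41,94.8);dock();board()
E
```

```text
t41.02 pos [510.7  31.2  41. ] head 94.6 shift [ 0.7 26.4 -0.6] twist -0.004 F [-3.8  0.1  4.4] w 0.345 q7 -0.30 tilt [-0.013 -0.099]
dock x -84.0 y -0.4
top 1251 front z 24.42 slope->lift 0.56 roll/170mm -0.02
scene 959 front z 27.21 slope->lift 0.67 roll/170mm -0.08
```

Baseline board front heights are 24.4 mm (top) and 27.2 mm (scene). Now pushing in, in small steps.

```bash
python3 -m inch '[[-1,0,6,0,0],[-1,0,6,0,0]]' >/dev/null
python3 - <<'E'
from h import *
to(537,34,41,94.8);dock();board()
E
python3 -m inch '[[-1,0,6,0,0],[-1,0,5,0,0]]' >/dev/null
python3 - <<'E'
from h import *
to(537,34,41,94.8);dock();board()
E
```

```text
t41.38 pos [519.9  31.6  40.7] head 94.6 shift [ 1.  17.2 -0.9] twist -0.004 F [-12.1  -1.2  10.4] w 0.345 q7 -0.31 tilt [-0.019 -0.101]
dock x -74.8 y -0.8
top 1195 front z 24.92 slope->lift 1.27 roll/170mm 0.27
scene 958 front z 27.66 slope->lift 1.06 roll/170mm -0.64
t41.73 pos [524.1  31.8  40.3] head 94.6 shift [ 1.1 13.  -1.3] twist -0.004 F [-14.9   0.1  14.2] w 0.352 q7 -0.31 tilt [-0.034 -0.105]
dock x -70.6 y -1.0
top 1151 front z 25.71 slope->lift 2.03 roll/170mm -0.03
scene 967 front z 28.40 slope->lift 1.76 roll/170mm -0.13
```

```bash
python3 -m inch '[[-1,0,5,-2,0],[-1,0,6,-2,0]]' >/dev/null
python3 - <<'E'
from h import *
to(537,34,41,94.8);dock();board()
E
```

```text
t42.08 pos [528.4  32.2  42.9] head 94.6 shift [1.3 8.8 1.3] twist -0.003 F [-9.5 -1.1  6.4] w 0.350 q7 -0.32 tilt [-0.049 -0.109]
dock x -66.3 y -1.0
top 1098 front z 27.96 slope->lift 4.17 roll/170mm 0.11
scene 972 front z 30.31 slope->lift 3.75 roll/170mm -0.10
```

```bash
python3 -m inch '[[-1,0,2,2,0],[-1,0,0,1,0]]' >/dev/null
python3 - <<'E'
from h import *
to(537,34,41,94.8);dock();board()
E
```

```text
t42.42 pos [528.1  32.2  40.7] head 94.6 shift [ 1.  9. -1.] twist -0.003 F [-4.3 -0.1 10. ] w 0.352 q7 -0.32 tilt [-0.054 -0.111]
dock x -66.6 y -0.9
top 1084 front z 27.17 slope->lift 3.24 roll/170mm 0.33
scene 956 front z 29.72 slope->lift 3.04 roll/170mm -0.59
```

```bash
python3 -m inch '[[-1,0,5,-1.5,0],[-1,0,5,-0.5,0]]' >/dev/null
python3 - <<'E'
from h import *
to(537,34,41,94.8);dock();board()
E
```

```text
t42.77 pos [531.4  32.6  42.6] head 94.7 shift [1.1 5.8 1.1] twist -0.002 F [-13.8   0.1  14.2] w 0.350 q7 -0.32 tilt [-0.068 -0.115]
dock x -63.3 y -0.8
top 1033 front z 28.65 slope->lift 4.69 roll/170mm -0.43
scene 966 front z 31.18 slope->lift 4.59 roll/170mm -0.22
```

```bash
python3 -m inch '[[-1,0,2,1,0],[-1,0,0,0,0],[-1,0,0,0,0],[-1,0,0,0,0]]' >/dev/null
python3 - <<'E'
from h import *
to(537,34,41,94.8);dock();board();bar()
d=load('scene');save('fin',cv2.resize(d['color'][180:310,210:380],(784,600),interpolation=cv2.INTER_CUBIC))
E
```

```text
t43.38 pos [532.   32.9  43.7] head 94.7 shift [1.  5.3 2.2] twist -0.002 F [-3.1 -0.6  3.6] w 0.349 q7 -0.32 tilt [-0.071 -0.117]
dock x -62.7 y -0.5
top 1029 front z 28.88 slope->lift 4.93 roll/170mm 0.13
scene 969 front z 31.72 slope->lift 5.09 roll/170mm -0.54
bar 114 [456.  325.2] head 119.5 dial 1.13 ((455.85186767578125, 325.5773010253906), (15.734204292297363, 51.50535202026367), 30.77495002746582)
```

View pics/fin.png

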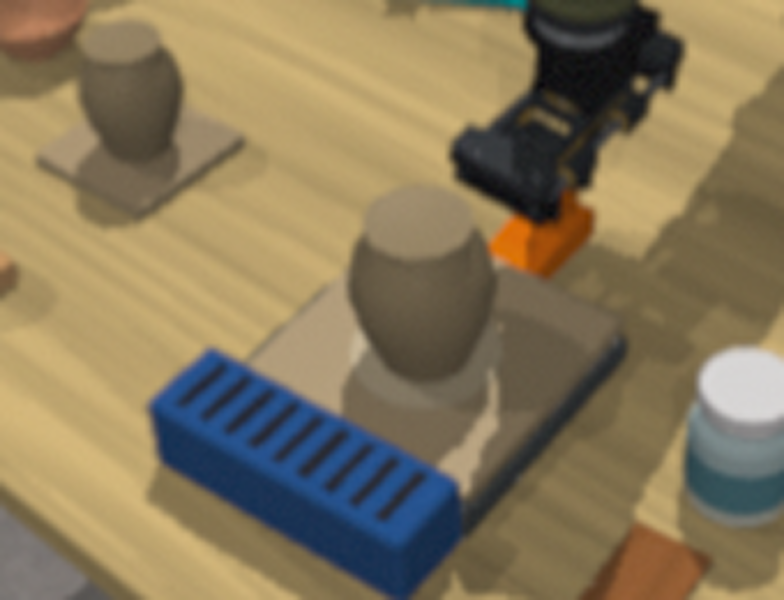

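The picture shows the wedge under the board's front at (540,240), still held by its handle. The gripper is clear of the board and vase, and the neighbouring objects I can see have not moved. I'll press it slightly flatter, then hand in.

```bash
python3 -m inch '[[-1,0,1,2,0],[-1,0,0,1,0],[-1,0,0,1,0],[-1,0,0,1,0]]' >/dev/null
python3 - <<'E'
from h import *
to(537,34,41,94.8);dock();board();to(537,34,41,94.8)
E
```

```text
t44.02 pos [531.   32.8  41.8] head 94.7 shift [0.8 6.1 0.2] twist -0.001 F [-7.  -0.5 11.5] w 0.355 q7 -0.33 tilt [-0.074 -0.12 ]
dock x -63.6 y -0.6
top 1009 front z 28.57 slope->lift 4.76 roll/170mm 0.22
scene 980 front z 30.84 slope->lift 4.29 roll/170mm -0.35
t44.12 pos [531.1  32.8  41.8] head 94.7 shift [0.8 6.1 0.2] twist -0.001 F [-6.5  0.  10.6] w 0.359 q7 -0.33 tilt [-0.074 -0.12 ]
```

Run:
```python
from h import *
board();print(ctrl.close_job());to(537,34,41,94.8)
```

```text
top 1036 front z 28.40 slope->lift 4.48 roll/170mm 0.40
scene 965 front z 30.96 slope->lift 4.17 roll/170mm -0.57
the job is handed in; nothing more can be done
None
the job is handed in; nothing more can be done
```

I handed the job in at about 44 s. The dial is on two dots, and the wedge is under the board's front edge, still held by its handle. My last checks were all inside the limits; no verdict was reported.

**Last checks**
- **Dial:** it read 1.13 rad in the last camera check, with the fingers off it.
- **Board lift:** the front edge was about 3.8–4.0 mm above its rest height in both cameras, short of the 5 mm named but inside the 2–8 mm window. The roll estimates were within ±0.6 mm across the front, with opposite signs in the two cameras, so that is noise.
- **Robot and other objects:** the gripper was clear of the board and vase. The other objects in that last picture looked undisturbed, but I did not measure them and the mug was out of view.

**What went wrong or disagreed**
- **Dial torque:** the dial would not leave the one-dot stop anywhere near the stated 0.15 N m. Several pinch, fork and push attempts failed. It gave way only at about 6 N m read at the wrist, overshot to about 1.42 rad, and I turned it back.
- **Tool tilt:** those attempts left the tool tilted by about 0.1 rad. I let go of the wedge and took its handle again across the 30 mm side, so that the tilt would not roll the wedge.
- **Wedge flatness:** it may sit slightly nose-down. I judge 0.01–0.03 rad from the tool height, against a limit of 0.1, but did not measure it directly.

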